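# Fetch the folding rule from behind the bottle and the can

## Robot

A 6-joint arm with a two-finger parallel gripper is mounted at the origin on a cart in front of the work surface, level with it; the furniture and walls round the work are solid. World frame = base frame: x ahead of the robot, y to its left, z up, the work surface at z = 0. Lengths are in m, angles in rad, forces in N, time in s.
With the tool pointing down it reaches from about 0.35 to 0.775 m from the base axis. Payload 7.3 kg.
Tool frame: the origin (TCP) lies on the centre line of the jaws, within the pads' length; the fingertips stand 22 mm ahead of it and the grasp point (between the pads) lies 3 mm ahead of it; z points along the fingers, y is the line along which they close (so a half turn about z gives the same grasp; the last joint's range is limited). The gripper opens to 92 mm and grips with 3 to 60 N. Pads are 19 mm wide; open, the fingers measure 130 mm over their backs; the gripper's body (75 mm by 190 mm) begins 47 mm behind the grasp point.
Start: joints at [1.181, 0.342, 1.524, -0, 1.275, -0.146], TCP at [0.127, 0.509, 0.222] pointing down, gripper open.
Joint ranges: [-2.53, 2.53], [-0.77, 2.02], [0.04, 2.7], [-1, 4.14], [0.28, 2.66], [-3.11, 3.11]. Speed limits (rad/s): [2.57, 2.57, 3.14, 3.14, 3.14, 3.14].

## Interface

Orientations are given as a unit quaternion [w, x, y, z].
In Python, from workcell import * gives the robot as it stands.
- The arm moves only by the shell command python3 -m crank 'ROWS' [OPENING] [FORCE]. ROWS is JSON, a list of rows, each a list of 6 numbers: the shift along the tool's x, y, z in cm, then the turn, a rotation vector about the tool's x, y, z in degrees. A call has 1 to 5 rows; each row is the pose to reach, as a shift and turn from the pose commanded when the call began, along the tool's axes at that moment; what a row does not reach only later rows make up. A row lasts 1/8 s, in which the tool goes at most 62.5 mm and 10.7 degrees, less where a joint would pass 70% of its speed; a pose out of reach is approached as far as the arm can. A call with a gripper value outside its range is refused whole. OPENING is the finger opening in cm, from 0 to 9.18, set as the call begins (- or left out, the last holds). The fingers move at their own pace and stop on an object; FORCE is the grip in N (left out, the last holds). Time passes only in rows, so rows that repeat a pose let the fingers close. It gives the time, the measured TCP pose, the force, the opening and the grip force at its end, in the units of the state.
- observe(): the state, without advancing time (a new reading comes with each control period).
- camera(name): name is "scene" or "top" or "wrist"; returns a dict with "img" (400x640x3 uint8, blue, green, red), "depth" (400x640 float32, m along the optical axis (not along the pixel's ray), 0 where there is no reading), "vertical_fov" (degrees; the focal length in pixels is half the picture's height over the tangent of half this angle, whatever the lens; pixels are square), "cx", "cy" (the principal point, pixels), "distortion" ([k1, k2, p1, p2, k3] as OpenCV has them; the pictures are not rectified), "world_from_camera" (4x4, takes a point from camera to world coordinates); the wrist camera has in their place "hand_eye" (4x4, takes a point from camera to tool coordinates, whose origin is the TCP and whose axes are the flange's). Camera axes: x right, y down, z forward; pixel columns grow to the right and rows downward; lengths in m; the calibration is good to about 2 mm. A picture is of the moment at which its call begins: read the wrist's pose just before it.
- close_job(): hands the job in; it is judged then, once.
The state is a dict: "clock": time; "joint_pos": joint angles; "qd": joint speeds; "tau": joint torques, N m; "position": TCP position; "tool_rot": TCP orientation; "force": force on the tool from outside, world axes, zero at the start; "moment": the same for the moment, N m; "gripper_width": finger opening in m; "gripper_force": force on a finger pad.
Only numpy, scipy, OpenCV 4.12 (cv2) and the standard library are available. Lean on these libraries where they do the work, as an engineer would, in place of code of your own. Each camera call takes 0.05 s, during which the arm holds its last target. There are 200 camera calls.

## Task

The yellow folding rule lies behind the oil bottle and the spray can. First stand both of them upright on the dark rubber mat at the side, leaving the rule where it is; then lay the rule lengthwise in the long tool tray, and only when it lies there stand each container upright again in the middle of its own coaster: the red-capped oil bottle on the red one, the green can on the green one. Never knock a container over, and leave the duct tape, the small cup and the line reel where they are.

Things in the scene. Friction and masses are not known exactly. Their poses are not given: they have to be found in the camera images.
- oil_bottle: Cream plastic bottle with a red cap, standing upright, 170 mm tall, 0.3 to 0.6 kg. Its body is a square with well-rounded corners, 58 mm across the flats (along its x or y axis: grip it there) and 66 mm across the corners, straight from the bottom up to 110 mm, narrowing above. Origin: centre of the underside; z up along its axis. Starts on the red coaster.
- spray_can: Green spray can with a white band and a white cap, standing upright, 164 mm tall, 0.25 to 0.5 kg. Round body 57 mm across up to 122 mm, then a shoulder and a 37 mm cap. Origin: centre of the underside; z up along its axis. Starts on the green coaster.
- folding_rule: Yellow folded rule, 16 mm wide (its x axis), 236 mm long (its y axis), 32 mm high, 0.11 kg. It stands on its narrow long side on the plywood board behind the two containers, about 75 mm behind the line through the coaster centres and nearly parallel to it. Origin: centre of the underside; z up. To be gripped across its 16 mm.
- coaster_red: Fixed red disc, 74 mm in diameter, 3 mm thick, on the plywood board (8 mm thick, 150 x 280 mm, fixed on the bench), about 100 mm from the green one. Origin: centre of its underside, which lies 8 mm above the bench, so its top is at 11 mm. The oil bottle's place.
- coaster_green: Fixed green disc, 74 mm in diameter, 3 mm thick, on the same plywood board. Origin: centre of its underside, 8 mm above the bench, so its top is at 11 mm. The spray can's place.
- rubber_mat: Fixed dark rubber mat with fine grey lines along it, flat on the bench at one side, 220 mm (its x axis) by 120 mm (its y axis), 4 mm thick. Origin: centre of the underside; z up. Both containers fit on it side by side along its x axis.
- tool_tray: Fixed shallow open metal tray with a white floor, at the other side, 274 mm long (its x axis) by 70 mm wide (its y axis), outside; rim 10 mm high and 5 mm thick, floor 5 mm above the bench, so inside it is 264 by 60 mm and 5 mm deep. Origin: centre of the underside; z up.
- duct_tape: Roll of grey tape lying flat, 104 mm across, 50 mm high, in front of the board. Origin: centre of the underside. Leave it where it is.
- tealight: Small grey cast cup, 57 mm across, 60 mm high, near the front edge of the bench. Origin: centre of the underside. Leave it where it is.
- line_reel: Small reel of pink line with black flanges, upright, 55 mm across, 54 mm high, near the front edge of the bench. Origin: centre of the underside. Leave it where it is.

How it is judged:
On the way, in this order (a step that is already met when the one before it is completed fails the run):
1. the bottle and the can both stand upright on the rubber mat, released, and the rule has not been moved from its place (20 mm) (x of oil_bottle in the frame of rubber_mat between -0.098 and 0.098 m and y of oil_bottle in the frame of rubber_mat between -0.048 and 0.048 m and z of each of oil_bottle, spray_can in the frame of rubber_mat below 0.008 m and angle between each of oil_bottle, spray_can's own z axis and vertical below 0.12 rad and x of spray_can in the frame of rubber_mat between -0.098 and 0.098 m and y of spray_can in the frame of rubber_mat between -0.048 and 0.048 m and contact force between each of oil_bottle, spray_can and the fingers below 0.1 N and distance of folding_rule from where it was at the start of the episode below 0.02 m), for 0.2 s.
2. the rule lies in the tray, released, while both containers still stand on the mat (x of folding_rule in the frame of tool_tray between -0.018 and 0.018 m and y of folding_rule in the frame of tool_tray between -0.025 and 0.025 m and z of folding_rule in the frame of tool_tray below 0.02 m and angle between the y axis of folding_rule and the x axis of tool_tray, either way round below 0.15 rad and angle between folding_rule's own y axis and vertical above 1.5 rad and contact force between folding_rule and the fingers below 0.1 N and x of oil_bottle in the frame of rubber_mat between -0.098 and 0.098 m and y of oil_bottle in the frame of rubber_mat between -0.048 and 0.048 m and z of each of oil_bottle, spray_can in the frame of rubber_mat below 0.008 m and angle between each of oil_bottle, spray_can's own z axis and vertical below 0.12 rad and x of spray_can in the frame of rubber_mat between -0.098 and 0.098 m and y of spray_can in the frame of rubber_mat between -0.048 and 0.048 m), for 0.2 s.
At the end, for the whole second after the job is handed in: The rule lies lengthwise inside the tray; the oil bottle stands upright on the red coaster and the spray can on the green one, each within 13 mm of the coaster's centre; all are released and at rest (x of folding_rule in the frame of tool_tray between -0.018 and 0.018 m and y of folding_rule in the frame of tool_tray between -0.025 and 0.025 m and z of folding_rule in the frame of tool_tray below 0.02 m and angle between the y axis of folding_rule and the x axis of tool_tray, either way round below 0.15 rad and angle between folding_rule's own y axis and vertical above 1.5 rad and horizontal distance between oil_bottle and coaster_red below 0.013 m and z of oil_bottle in the frame of coaster_red below 0.007 m and angle between each of oil_bottle, spray_can's own z axis and vertical below 0.12 rad and horizontal distance between spray_can and coaster_green below 0.013 m and z of spray_can in the frame of coaster_green below 0.007 m and contact force between each of oil_bottle, spray_can, folding_rule and the fingers below 0.1 N and linear speed of each of oil_bottle, spray_can, folding_rule below 0.02 m/s); the robot touches nothing.
It fails at once if a container is knocked over (angle between any of oil_bottle, spray_can's own z axis and vertical above 0.6 rad).
It fails at once if the duct tape, the small cup or the line reel is moved more than 25 mm (distance of any of duct_tape, tealight, line_reel from where it was at the start of the episode above 0.025 m).
It also fails if it takes over 125 s, if anything falls off the work surface, if the arm or the gripper's body presses on something with over 40 N, if the wrist force passes 120 N, or if a joint passes its speed limit or range.

## Working session

There is one attempt and no reset: what is moved stays moved. The work goes in short steps, Python scripts to look and compute and a shell command to move; the robot and the scene stay as the last step left them, time stands still between calls to the robot, and variables do not carry over. Pictures are saved under pics/ and viewed, at most 14 in all, crops included, and the job is handed in when it is done.

```bash
ls; mkdir -p pics; python3 - <<'E'
from workcell import *
import cv2,numpy as np
s=observe();print(s)
for n in("top","scene"):
    c=camera(n);cv2.imwrite(f"pics/{n}0.png",c["img"]);np.savez(f"{n}0.npz",**c)
    print(n,c["vertical_fov"],c["cx"],c["cy"],c["distortion"],np.round(c["world_from_camera"],3).tolist())
E
```

```text
pics
{'clock': 0.0, 'joint_pos': array([ 1.18098752e+00,  3.42752450e-01,  1.52501075e+00, -2.07913426e-05,
        1.27542492e+00, -1.46009913e-01]), 'qd': array([ 3.34191428e-04, -1.55345559e-03,  6.99897246e-04,  1.59726255e-04,
        3.42599913e-05, -9.48921197e-05]), 'tau': array([ 2.26739146e-03, -4.31240058e+01, -2.44221085e+01,  7.18840118e-02,
        5.58195356e-02, -1.22707065e-04]), 'position': array([0.12655792, 0.50908274, 0.22083174]), 'tool_rot': array([-2.01584088e-04,  1.21594729e-01,  9.92579511e-01, -7.71906327e-04]), 'force': array([-1.05918211,  0.74678789, -0.26522514]), 'moment': array([-0.01331311,  0.03213754, -0.04650683]), 'gripper_force': 0.0, 'gripper_width': 0.0916505374629741}
top 47.84982368438901 320.03132329379537 206.31255663599782 [-0.09460756  0.          0.          0.          0.        ] [[0.008, -0.983, 0.182, 0.326], [-1.0, -0.003, 0.027, -0.014], [-0.026, -0.182, -0.983, 1.054], [0.0, 0.0, 0.0, 1.0]]
scene 48.21187909388379 321.9452006242014 202.84660698521992 [0.0225102 0.        0.        0.        0.       ] [[0.452, -0.442, 0.775, -0.383], [-0.892, -0.247, 0.379, -0.431], [0.024, -0.862, -0.506, 0.612], [0.0, 0.0, 0.0, 1.0]]
```

View pics/top0.png

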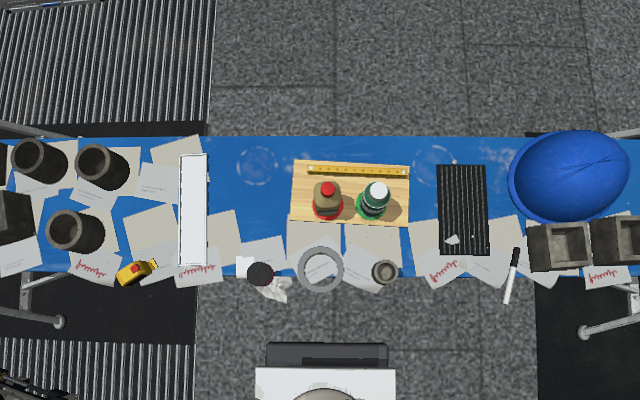

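View pics/scene0.png

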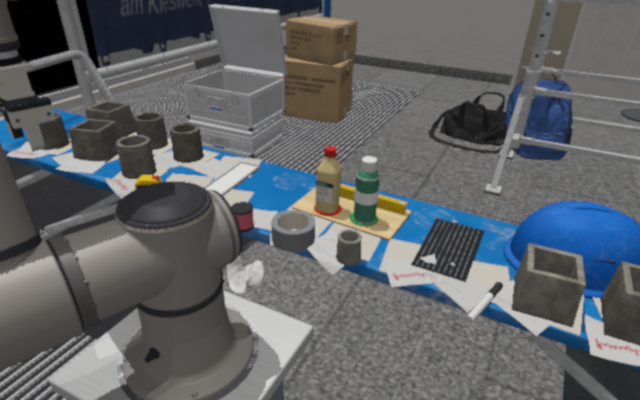

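```bash
cat > h.py <<'E'
import numpy as np,cv2
from scipy.spatial.transform import Rotation as R
def T_wc(c,s=None):
    if "hand_eye" in c:
        T=np.eye(4);q=s["tool_rot"];T[:3,:3]=R.from_quat([q[1],q[2],q[3],q[0]]).as_matrix();T[:3,3]=s["position"];return T@c["hand_eye"]
    return np.array(c["world_from_camera"])
def K(c):
    f=200/np.tan(np.radians(float(c["vertical_fov"]))/2)
    return np.array([[f,0,float(c["cx"])],[0,f,float(c["cy"])],[0,0,1]])
def plane(c,uv,z,s=None):
    p=cv2.undistortPoints(np.float64(uv).reshape(-1,1,2),K(c),np.array(c["distortion"])).reshape(-1,2)
    T=T_wc(c,s);d=np.c_[p,np.ones(len(p))]@T[:3,:3].T
    return (T[:3,3]+d*((z-T[2,3])/d[:,2])[:,None])[:,:2]
def project(c,P,s=None):
    T=np.linalg.inv(T_wc(c,s));return cv2.projectPoints(np.float64(P).reshape(-1,3),cv2.Rodrigues(T[:3,:3])[0],T[:3,3],K(c),np.array(c["distortion"]))[0].reshape(-1,2)
def cloud(c,s=None):
    v,u=np.mgrid[:400,:640];p=cv2.undistortPoints(np.float64(np.dstack([u,v])).reshape(-1,1,2),K(c),np.array(c["distortion"])).reshape(-1,2)
    P=np.c_[p,np.ones(len(p))]*c["depth"].reshape(-1,1);T=T_wc(c,s);return (P@T[:3,:3].T+T[:3,3]).reshape(400,640,3)
def blob(img,lo,hi,box):
    h=cv2.cvtColor(img,cv2.COLOR_BGR2HSV);m=cv2.inRange(h,np.array(lo),np.array(hi));k=np.zeros_like(m);x0,y0,x1,y1=box;k[y0:y1,x0:x1]=m[y0:y1,x0:x1]
    n=cv2.findContours(k,cv2.RETR_EXTERNAL,cv2.CHAIN_APPROX_NONE)[0];return max(n,key=cv2.contourArea).reshape(-1,2),k
def rect(P):
    (x,y),(w,h),a=cv2.minAreaRect(np.float32(P*1000))
    if w<h:w,h,a=h,w,a+90
    return f"c=({x:.0f},{y:.0f}) size {w:.0f}x{h:.0f} long-axis angle {((a+90)%180)-90:.1f}"
E
python3 - <<'E'
from h import *
c=dict(np.load("top0.npz"));im=c["img"]
for n,lo,hi,box,z in[("rule",(18,120,120),(35,255,255),(290,155,420,185),.04),("tray",(0,0,185),(180,40,255),(174,148,210,270),.007),("mat",(0,0,0),(180,120,60),(425,155,500,265),.004),
  ("redcap",(0,150,100),(6,255,255),(310,178,345,200),.17),("whitecap",(0,0,150),(180,60,255),(355,178,395,215),.164),("board",(10,40,100),(25,200,255),(280,150,420,235),.008),("tape",(0,0,80),(180,40,200),(290,240,350,297),.05)]:
    k,m=blob(im,lo,hi,box);P=plane(c,k,z);print(n,len(k),rect(P),k.min(0),k.max(0),"circ",[round(float(x)) for x in np.r_[cv2.minEnclosingCircle(np.float32(P*1000))[0],cv2.minEnclosingCircle(np.float32(P*1000))[1]]])
W=cloud(c)
for uv in[(385,172),(193,210),(462,190),(450,240),(327,188),(376,190),(322,250),(385,265),(258,270),(155,266)]:print(uv,np.round(W[uv[1],uv[0]],3))
cv2.imwrite("pics/c1.png",cv2.resize(im[150:300,170:510],None,fx=2.3,fy=2.3,interpolation=cv2.INTER_CUBIC))
E
```

```text
rule 218 c=(600,-71) size 233x22 long-axis angle 88.3 [307 164] [407 176] circ [600, -71, 117]
tray 377 c=(519,328) size 299x78 long-axis angle 3.9 [174 148] [205 269] circ [519, 337, 152]
mat 982 c=(516,-323) size 216x118 long-axis angle -0.3 [437 165] [489 254] circ [516, -324, 122]
redcap 38 c=(526,-5) size 27x26 long-axis angle 0.2 [321 182] [334 195] circ [526, -4, 14]
whitecap 82 c=(527,-104) size 47x35 long-axis angle 64.8 [363 181] [389 198] circ [524, -102, 26]
board 394 c=(554,-55) size 279x150 long-axis angle 86.7 [289 159] [409 226] circ [554, -55, 157]
tape 289 c=(373,14) size 132x124 long-axis angle -89.6 [290 240] [349 296] circ [374, 14, 90]
(385, 172) [ 0.596 -0.137  0.036]
(193, 210) [0.51  0.319 0.007]
(462, 190) [ 0.561 -0.324  0.005]
(450, 240) [ 0.441 -0.29   0.005]
(327, 188) [ 0.524 -0.004  0.183]
(376, 190) [ 0.522 -0.101  0.175]
(322, 250) [0.413 0.008 0.048]
(385, 265) [ 0.383 -0.136  0.009]
(258, 270) [0.367 0.15  0.054]
(155, 266) [0.375 0.405 0.002]
```

View pics/c1.png

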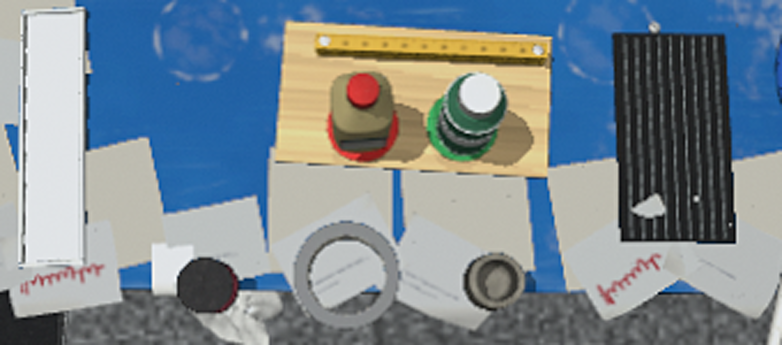

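The top view shows the red cap near (327,188), the can near (376,190), the rule along row 170, the tray at left (193,210) and the mat at right (462,210). There is white litter on the mat's near end, around (450,240). Measured sizes match the ones given. I plan to grip the caps from above with the jaws closing along world x.

```bash
cat > to.py <<'E'
# to.py x y z heading_deg(closing dir) -> row in tool axes (cm, deg), tool vertical
import sys;from workcell import *;from h import *
s=observe();q=s["tool_rot"];A=R.from_quat([q[1],q[2],q[3],q[0]])
x,y,z,h=map(float,sys.argv[1:5]);h=np.radians(h);B=[]
for k in(0,np.pi):
    Y=np.array([np.cos(h+k),np.sin(h+k),0]);Z=np.array([0,0,-1.]);B.append((A.inv()*R.from_matrix(np.c_[np.cross(Y,Z),Y,Z])).as_rotvec(degrees=True))
b=min(B,key=np.linalg.norm);d=A.inv().apply(np.array([x,y,z])-s["position"])*100
print(s["clock"],np.round(s["position"],4),"row",np.round(d,2),np.round(b,1),"F",np.round(s["force"],1),"grip",round(s["gripper_width"],4),s["gripper_force"],"J",np.round(s["joint_pos"],2))
E
python3 to.py .50 -.05 .32 0; python3 -c "
from workcell import *;print(camera('wrist')['hand_eye'])"
```

```text
0.1 [0.1266 0.5091 0.2209] row [-49.73 -45.26  -9.86] [-0.1  0.  76. ] F [ 0.3 -0.5 -0.3] grip 0.0919 0.0 J [ 1.18  0.34  1.52 -0.    1.28 -0.15]
[[-1.12334394e-03 -9.63409085e-01 -2.68032968e-01  7.23566612e-02]
 [ 9.99999209e-01 -1.23366225e-03  2.43172975e-04 -1.03352672e-03]
 [-5.64937209e-04 -2.68032483e-01  9.63409710e-01 -1.62605700e-01]
 [ 0.00000000e+00  0.00000000e+00  0.00000000e+00  1.00000000e+00]]
```

```bash
python3 -m crank '[[-3,-3,-6,0,0,10],[-8,-7,-10,0,0,20],[-13,-11,-10,0,0,30],[-18,-15,-10,0,0,40],[-23,-20,-10,0,0,50]]' 9; python3 to.py .50 -.05 .32 0
```

```text
clock: 0.78
position: [0.2858, 0.2844, 0.3214]
tool_rot: [0.0, 0.532, 0.847, 0.0]
force: [1.3, 0.6, -0.8]
gripper_width: 0.0901
gripper_force: 0.0
0.775 [0.2858 0.2844 0.3214] row [-39.43   4.78   0.14] [ 0.1 -0.  25.7] F [ 1.3  0.6 -0.8] grip 0.0901 0.0 J [ 0.59  0.04  1.63 -0.    1.47  0.14]
```

```bash
python3 -m crank '[[-6,0,0,0,0,9],[-12,1,0,0,0,18],[-18,2,0,0,0,26],[-24,3,0,0,0,26],[-30,4,0,0,0,26]]' >/dev/null; python3 -m crank '[[-3,5,0,0,0,0],[-6,10,0,0,0,0],[-6,10,0,0,0,0],[-6,10,0,0,0,0]]'; python3 to.py .50 -.05 .32 0
```

```text
clock: 1.9
position: [0.5521, -0.0257, 0.3206]
tool_rot: [-0.001, 0.707, 0.707, -0.0]
force: [-0.4, 0.5, -0.5]
gripper_width: 0.0899
gripper_force: 0.0
1.9 [ 0.5521 -0.0257  0.3206] row [-2.43 -5.21  0.07] [-0.1 -0.   0. ] F [-0.4  0.5 -0.5] grip 0.0899 0.0 J [-0.19  0.34  1.25  0.    1.55 -0.19]
```

```bash
python3 -m crank '[[-2.4,-2.7,-4,0,0,0],[-2.4,-2.7,-8,0,0,0],[-2.4,-2.7,-8,0,0,0]]'; python3 - <<'E'
from workcell import *;from h import *
s=observe();c=camera("wrist");np.savez("w1.npz",**c,position=s["position"],tool_rot=s["tool_rot"]);cv2.imwrite("pics/w1.png",c["img"]);print(s["position"])
E
```

```text
clock: 2.28
position: [0.5252, -0.0492, 0.4056]
tool_rot: [0.003, 0.707, 0.708, 0.002]
force: [0.1, 0.0, -0.5]
gripper_width: 0.0896
gripper_force: 0.0
[ 0.52519551 -0.04918838  0.40556831]
```

View pics/w1.png

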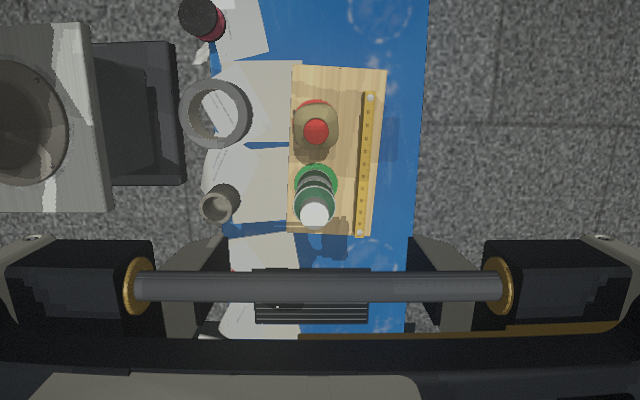

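The wrist view shows the red cap at about (316,131) and the white cap at (314,214), with both coasters partly visible. I'll measure the caps and coasters from it.

```bash
python3 - <<'E'
from h import *
c=dict(np.load("w1.npz"));s=c;im=c["img"];W=cloud(c,s)
for n,lo,hi,box,z in[("redcap",(0,150,60),(8,255,255),(300,112,332,146),.181),("whitecap",(0,0,140),(180,60,255),(296,198,332,232),.175),("rule",(18,120,90),(35,255,255),(350,85,390,240),.04)]:
    k,m=blob(im,lo,hi,box);P=plane(c,k,z,s);ce,r=cv2.minEnclosingCircle(np.float32(P*1000));print(n,rect(P),np.round(ce),round(r),k.min(0),k.max(0))
for uv in[(316,131),(314,214),(316,150),(300,131),(335,131),(320,110),(315,170),(345,195)]:print(uv,np.round(W[uv[1],uv[0]],3))
# cap height profile of bottle / can from scene depth, seen from the side
c2=dict(np.load("scene0.npz"));W2=cloud(c2)
for y0 in(-.004,-.103):
    d=np.hypot(W2[...,0]-.525,W2[...,1]-y0);m=(d<.045)&(c2["depth"]>0)
    for z in np.arange(.08,.19,.008):
        q=m&(abs(W2[...,2]-z)<.004)
        if q.sum():print(y0,round(z-.011,3),q.sum(),np.round(d[q].min(),3), np.round(np.ptp(W2[q]@np.array([.44,-.9,0])),3))
E
```

```text
redcap c=(524,-5) size 27x26 long-axis angle 90.0 [524.  -5.] 14 [304 119] [327 143]
whitecap c=(522,-107) size 35x35 long-axis angle 43.9 [ 522. -109.] 21 [296 202] [331 229]
rule c=(599,-72) size 232x19 long-axis angle 87.5 [599. -72.] 116 [354  91] [375 236]
(316, 131) [ 0.525 -0.005  0.18 ]
(314, 214) [ 0.522 -0.105  0.175]
(316, 150) [ 0.525 -0.048  0.008]
(300, 131) [ 0.505 -0.008  0.141]
(335, 131) [ 0.549 -0.009  0.133]
(320, 110) [0.53  0.017 0.139]
(315, 170) [ 0.523 -0.08   0.018]
(345, 195) [ 0.574 -0.125  0.009]
-0.004 0.069 74 0.025 0.063
-0.004 0.077 65 0.026 0.063
-0.004 0.085 75 0.026 0.061
-0.004 0.093 71 0.026 0.06
-0.004 0.101 74 0.025 0.06
-0.004 0.109 79 0.024 0.063
-0.004 0.117 92 0.022 0.057
-0.004 0.125 81 0.018 0.054
-0.004 0.133 77 0.014 0.045
-0.004 0.141 50 0.011 0.032
-0.004 0.149 35 0.009 0.027
-0.004 0.157 34 0.009 0.027
-0.004 0.165 41 0.005 0.027
-0.004 0.173 41 0.002 0.027
-0.103 0.069 71 0.027 0.056
-0.103 0.077 68 0.026 0.055
-0.103 0.085 71 0.026 0.053
-0.103 0.093 68 0.026 0.053
-0.103 0.101 70 0.026 0.056
-0.103 0.109 73 0.026 0.054
-0.103 0.117 68 0.027 0.052
-0.103 0.125 100 0.022 0.056
-0.103 0.133 94 0.016 0.046
-0.103 0.141 45 0.016 0.034
-0.103 0.149 45 0.017 0.035
-0.103 0.157 53 0.016 0.036
-0.103 0.165 93 0.001 0.035
```

```bash
python3 -m crank '[[-2,-0.2,6,0,0,0],[-4,-0.2,11,0,0,0],[-5.5,-0.2,16,0,0,0],[-5.5,-0.2,18,0,0,0],[-5.5,-0.2,18,0,0,0]]' 6 25; python3 to.py .522 -.1045 .174 0
```

```text
clock: 2.95
position: [0.5217, -0.1038, 0.2191]
tool_rot: [-0.002, 0.707, 0.708, -0.001]
force: [-0.6, -0.0, 0.5]
gripper_width: 0.0602
gripper_force: 0.0
2.95 [ 0.5217 -0.1038  0.2191] row [-0.08  0.05  4.5 ] [-0.3 -0.1  0.1] F [-0.6 -0.   0.5] grip 0.0602 0.0 J [-0.34  0.36  1.5   0.    1.28 -0.34]
```

```bash
python3 -m crank '[[0,0,1.5,0,0,0],[0,0,3,0,0,0],[0,0,4.4,0,0,0],[0,0,4.4,0,0,0]]' >/dev/null; python3 to.py .522 -.1045 .174 0; python3 -m crank '[[0,0,0,0,0,0],[0,0,0,0,0,0],[0,0,0,0,0,0],[0,0,0,0,0,0],[0,0,0,0,0,0]]' 3 25; python3 to.py .522 -.1045 .174 0
```

```text
3.45 [ 0.5229 -0.1046  0.1759] row [ 0.01 -0.09  0.19] [-0.1 -0.1  0. ] F [ 0.4  0.2 -0.4] grip 0.0597 0.0 J [-0.34  0.4   1.57  0.    1.18 -0.34]
clock: 4.08
position: [0.5236, -0.1049, 0.1773]
tool_rot: [0.0, 0.707, 0.707, 0.0]
force: [0.7, 0.8, 0.4]
gripper_width: 0.03
gripper_force: 0.0
4.075 [ 0.5236 -0.1049  0.1773] row [ 0.04 -0.16  0.33] [ 0. -0.  0.] F [0.7 0.8 0.4] grip 0.03 0.0 J [-0.34  0.4   1.57  0.    1.18 -0.34]
```

```bash
python3 - <<'E'
from workcell import *;from h import *
c=camera("scene");a=c["img"][90:260,240:480];s=observe();w=camera("wrist");b=w["img"][100:300,180:460]
cv2.imwrite("pics/s2.png",np.hstack([cv2.resize(a,(400,283)),cv2.resize(b,(400,283))]))
E
```

```text
(no output)
```

View pics/s2.png

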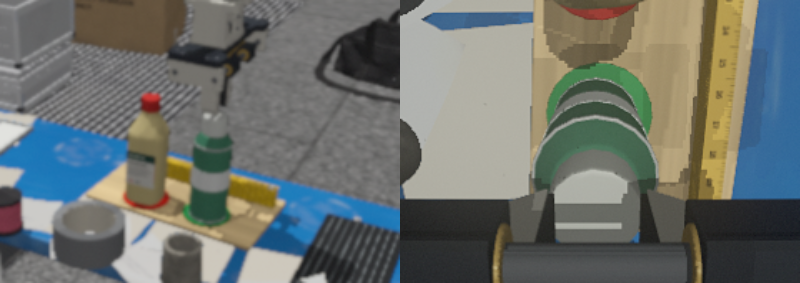

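The fingers flank the can's white cap, but there is no grip force yet, so I'll close further.

```bash
python3 -m crank '[[0,0,0.2,0,0,0],[0,0,0.2,0,0,0],[0,0,0.2,0,0,0],[0,0,0.2,0,0,0],[0,0,0.2,0,0,0]]' 0.5 25; python3 to.py .522 -.1045 .174 0
```

```text
clock: 4.8
position: [0.5236, -0.1049, 0.1752]
tool_rot: [-0.0, 0.707, 0.707, 0.0]
force: [0.0, -0.9, 0.5]
gripper_width: 0.0051
gripper_force: 0.0
4.8 [ 0.5236 -0.1049  0.1752] row [ 0.04 -0.16  0.12] [ 0. -0.  0.] F [ 0.  -0.9  0.5] grip 0.0051 0.0 J [-0.34  0.4   1.57  0.    1.17 -0.34]
```

```bash
python3 - <<'E'
from workcell import *;from h import *
c=camera("scene");a=c["img"][110:240,310:420];s=observe();w=camera("wrist");b=w["img"][100:300,180:460]
cv2.imwrite("pics/s3.png",np.hstack([cv2.resize(a,(330,390),interpolation=2),cv2.resize(b,(450,390))]))
E
```

```text
(no output)
```

View pics/s3.png

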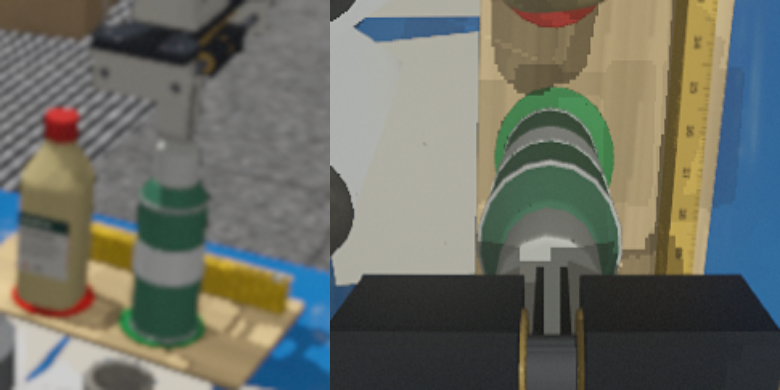

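The cap gives no resistance, so the containers have to be held by the body. For the can, a top-down grip with the tips about 102 mm up leaves 20 mm of pad on the straight body and keeps the palm just above the cap. I'll raise, open and descend.

```bash
python3 -m crank '[[0,-0.1,-3,0,0,0],[0,-0.1,-3,0,0,0],[0,-0.1,-3,0,0,0],[0,-0.1,-3,0,0,0],[0,-0.1,-3,0,0,0]]' 8.5 30 >/dev/null; python3 -m crank '[[0,0,0,0,0,0],[0,0,1,0,0,0],[0,0,3,0,0,0],[0,0,5,0,0,0],[0,0,6.4,0,0,0]]';python3 -m crank '[[0,0,0.6,0,0,0],[0,0,0.6,0,0,0],[0,0,0.6,0,0,0]]'; python3 to.py .522 -.1045 .135 0
```

```text
clock: 6.15
position: [0.522, -0.1047, 0.1397]
tool_rot: [-0.001, 0.707, 0.707, -0.0]
force: [-0.2, 0.3, -0.0]
gripper_width: 0.0846
gripper_force: 0.0
clock: 6.52
position: [0.523, -0.1051, 0.1358]
tool_rot: [0.001, 0.707, 0.707, 0.0]
force: [0.4, -1.4, 0.2]
gripper_width: 0.0848
gripper_force: 0.0
6.525 [ 0.523  -0.1051  0.1358] row [ 0.06 -0.1   0.08] [0.1 0.  0. ] F [ 0.4 -1.4  0.2] grip 0.0848 0.0 J [-0.34  0.44  1.63  0.    1.07 -0.34]
```

```bash
python3 -m crank '[[0,0,0,0,0,0],[0,0,0,0,0,0],[0,0,0,0,0,0],[0,0,0,0,0,0],[0,0,0,0,0,0]]' 4 30; python3 -m crank '[[0,0,-0.5,0,0,0],[0,0,-1,0,0,0],[0,0,-2,0,0,0],[0,0,-2,0,0,0]]'; python3 to.py .466 -.323 .19 0
```

```text
clock: 7.15
position: [0.5225, -0.1049, 0.135]
tool_rot: [-0.0, 0.707, 0.707, 0.0]
force: [0.9, 0.8, -1.2]
gripper_width: 0.0435
gripper_force: 24.5
clock: 7.65
position: [0.5232, -0.1051, 0.1563]
tool_rot: [0.001, 0.707, 0.707, 0.001]
force: [-0.5, 0.4, -3.4]
gripper_width: 0.0431
gripper_force: 23.8
7.65 [ 0.5232 -0.1051  0.1563] row [-21.79  -5.73  -3.37] [0.1 0.  0. ] F [-0.5  0.4 -3.4] grip 0.0431 23.764440938830376 J [-0.34  0.42  1.6   0.    1.12 -0.34]
```

```bash
python3 - <<'E'
from workcell import *;from h import *
s=observe();c=camera("scene");np.savez("s4.npz",**c);W=cloud(c);p=s["position"];print(p)
h=cv2.cvtColor(c["img"],cv2.COLOR_BGR2HSV)
m=(abs(W[...,0]-p[0])<.11)&(abs(W[...,1]-p[1])<.05)&(c["depth"]>0)
for z in np.arange(.02,.28,.008):
    q=m&(abs(W[...,2]-z)<.004)
    if q.sum():print(round(z,3),q.sum(),"x",np.round(W[q][:,0].min()-p[0],3),np.round(W[q][:,0].max()-p[0],3),"y",np.round(np.median(W[q][:,1])-p[1],3),"hsv",np.median(h[q],0))
cv2.imwrite("pics/s4.png",cv2.resize(c["img"][110:240,310:420],None,fx=4,fy=4,interpolation=2))
E
```

```text
[ 0.52321135 -0.1051225   0.15629408]
0.02 40 x 0.066 0.075 y -0.029 hsv [ 23.  221.  124.5]
0.028 45 x -0.002 0.073 y -0.031 hsv [ 24. 220. 124.]
0.036 106 x -0.03 0.087 y -0.021 hsv [ 29.5  94.  122. ]
0.044 97 x -0.03 0.085 y -0.016 hsv [ 75. 119.  75.]
0.052 68 x -0.03 0.006 y -0.013 hsv [ 76. 119.  72.]
0.06 59 x -0.029 0.004 y -0.01 hsv [ 76. 119.  72.]
0.068 71 x -0.031 0.001 y -0.01 hsv [ 75. 120.  72.]
0.076 67 x -0.03 0.004 y -0.011 hsv [ 76. 119.  73.]
0.084 66 x -0.029 0.004 y -0.01 hsv [74. 64. 86.]
0.092 67 x -0.031 0.009 y -0.012 hsv [ 45.   4. 127.]
0.1 66 x -0.031 0.007 y -0.011 hsv [ 30.   2. 129.]
0.108 74 x -0.03 0.003 y -0.011 hsv [ 30.   2. 128.]
0.116 73 x -0.031 0.001 y -0.012 hsv [ 72.  11. 111.]
0.124 71 x -0.031 -0.0 y -0.01 hsv [ 75. 117.  74.]
0.132 74 x -0.031 0.006 y -0.009 hsv [ 76.  119.5  72. ]
0.14 70 x -0.029 0.006 y -0.013 hsv [ 76. 119.  72.]
0.148 77 x -0.031 0.002 y -0.009 hsv [75. 94. 76.]
0.156 97 x -0.032 0.015 y -0.011 hsv [75. 59. 87.]
0.164 61 x -0.031 0.008 y -0.015 hsv [74. 88. 79.]
0.172 49 x -0.039 0.03 y -0.01 hsv [ 40.  15. 108.]
0.18 56 x -0.041 0.04 y -0.01 hsv [ 23.  14. 114.]
0.188 70 x -0.042 0.035 y -0.009 hsv [ 23.   12.5 115. ]
0.196 86 x -0.043 0.039 y -0.009 hsv [ 23.   11.5 112. ]
0.204 25 x -0.043 -0.037 y 0.001 hsv [ 21.  16. 114.]
0.228 61 x -0.09 0.088 y -0.006 hsv [ 21.  16. 113.]
0.236 194 x -0.09 0.086 y -0.018 hsv [ 21.  16. 112.]
0.244 241 x -0.09 0.086 y -0.026 hsv [ 21.  16. 102.]
0.252 209 x -0.095 0.091 y -0.025 hsv [ 21.  16. 103.]
0.26 161 x -0.097 0.092 y -0.019 hsv [21. 14. 67.]
0.268 515 x -0.099 0.094 y -0.013 hsv [108.  35.  53.]
0.276 129 x -0.068 0.066 y -0.016 hsv [ 21.  17. 114.]
```

View pics/s4.png

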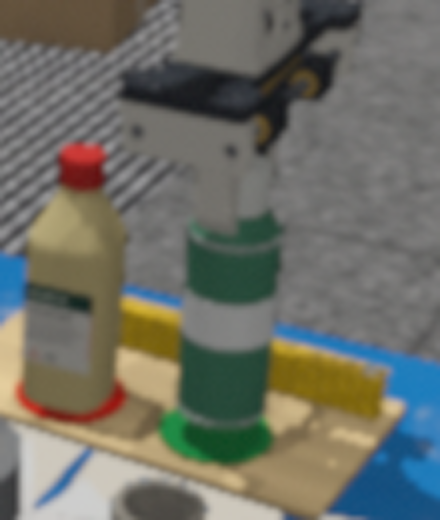

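The camera shows the fingertips about 30 mm higher than the reported TCP implies: tips at z≈0.168 and palm at 0.228 with TCP at 0.156. The can is held only by its shoulder. I'll set it back down, go about 26 mm deeper, and apply this offset from here on.

```bash
python3 -m crank '[[0,0,0.7,0,0,0],[0,0,1.4,0,0,0],[0,0,2,0,0,0],[0,0,2.1,0,0,0],[0,0,2.1,0,0,0]]'; python3 -m crank '[[0,0,0,0,0,0],[0,0,0,0,0,0],[0,0,0,0,0,0],[0,0,0,0,0,0],[0,0,0,0,0,0]]' 8.5;  python3 -m crank '[[0,0,0.7,0,0,0],[0,0,1.4,0,0,0],[0,0,2.1,0,0,0],[0,0,2.5,0,0,0],[0,0,2.5,0,0,0]]'
```

```text
clock: 8.32
position: [0.5227, -0.1051, 0.1353]
tool_rot: [0.001, 0.707, 0.707, 0.0]
force: [-3.7, 0.3, 7.8]
gripper_width: 0.0437
gripper_force: 27.1
clock: 8.95
position: [0.5226, -0.1049, 0.1341]
tool_rot: [-0.0, 0.707, 0.707, 0.0]
force: [-1.0, 0.2, -0.5]
gripper_width: 0.0843
gripper_force: 0.0
clock: 9.57
position: [0.5224, -0.1048, 0.1087]
tool_rot: [-0.0, 0.707, 0.707, -0.0]
force: [0.0, 0.3, 0.1]
gripper_width: 0.0849
gripper_force: 0.0
```

```bash
python3 -m crank '[[0,0,0,0,0,0],[0,0,0,0,0,0],[0,0,0,0,0,0],[0,0,0,0,0,0],[0,0,0,0,0,0]]' 4 30; python3 -m crank '[[0,0,-0.5,0,0,0],[0,0,-1,0,0,0],[0,0,-2,0,0,0],[0,0,-2,0,0,0]]'; python3 to.py .466 -.323 .19 0
```

```text
clock: 10.2
position: [0.5225, -0.1049, 0.1094]
tool_rot: [-0.0, 0.707, 0.707, -0.0]
force: [-1.1, 0.5, 1.9]
gripper_width: 0.0557
gripper_force: 30.0
clock: 10.7
position: [0.5232, -0.1051, 0.1302]
tool_rot: [0.001, 0.707, 0.707, 0.0]
force: [0.8, -0.0, -3.1]
gripper_width: 0.056
gripper_force: 30.0
10.7 [ 0.5232 -0.1051  0.1302] row [-21.79  -5.72  -5.98] [0.1 0.  0. ] F [ 0.8 -0.  -3.1] grip 0.056 29.99086324707605 J [-0.34  0.45  1.63  0.    1.06 -0.34]
```

```bash
python3 -m crank '[[-1,0,-3,0,0,0],[-4,-1,-4,0,0,0],[-8,-2,-4,0,0,0],[-12,-3.5,-4,0,0,0],[-16,-5,-4,0,0,0]]'>/dev/null; python3 -m crank '[[-4,-0.7,0,0,0,0],[-5.8,-0.7,0,0,0,0],[-5.8,-0.7,1,0,0,0],[-5.8,-0.7,1,0,0,0]]'; python3 to.py .466 -.323 .102 0
```

```text
clock: 11.82
position: [0.4653, -0.321, 0.1577]
tool_rot: [-0.002, 0.707, 0.708, 0.0]
force: [0.6, 0.4, -3.7]
gripper_width: 0.0564
gripper_force: 30.0
11.825 [ 0.4653 -0.321   0.1577] row [-0.21  0.08  5.56] [-0.1 -0.2  0.1] F [ 0.6  0.4 -3.7] grip 0.0564 29.9909169471357 J [-0.74  0.47  1.5   0.    1.17 -0.74]
```

```bash
python3 -m crank '[[-0.2,0,1.5,0,0,0],[-0.2,0,3,0,0,0],[-0.2,0,4.2,0,0,0],[-0.2,0,5,0,0,0],[-0.2,0,5.2,0,0,0]]'; python3 -m crank '[[0,0,0.2,0,0,0],[0,0,0.3,0,0,0],[0,0,0.3,0,0,0]]'; python3 to.py .466 -.323 .102 0
```

```text
clock: 12.45
position: [0.4655, -0.3247, 0.1065]
tool_rot: [-0.001, 0.707, 0.707, 0.0]
force: [0.2, -0.0, -3.8]
gripper_width: 0.0561
gripper_force: 30.0
clock: 12.82
position: [0.4658, -0.3251, 0.1044]
tool_rot: [0.0, 0.707, 0.707, 0.0]
force: [0.5, -0.6, -3.6]
gripper_width: 0.056
gripper_force: 30.0
12.825 [ 0.4658 -0.3251  0.1044] row [0.21 0.02 0.24] [0. 0. 0.] F [ 0.5 -0.6 -3.6] grip 0.056 29.9907648016233 J [-0.74  0.53  1.56  0.    1.04 -0.74]
```

```bash
python3 -m crank '[[0,0,0.1,0,0,0],[0,0,0.2,0,0,0],[0,0,0.2,0,0,0]]'; python3 -m crank '[[0,0,0.1,0,0,0],[0,0,0.1,0,0,0],[0,0,0.1,0,0,0]]' ; python3 -m crank '[[0,0,0,0,0,0],[0,0,0,0,0,0],[0,0,0,0,0,0],[0,0,0,0,0,0]]' 8.5
```

```text
clock: 13.2
position: [0.4658, -0.325, 0.1024]
tool_rot: [0.0, 0.707, 0.707, 0.0]
force: [-0.7, 0.6, -2.8]
gripper_width: 0.056
gripper_force: 30.0
clock: 13.58
position: [0.4658, -0.3253, 0.1023]
tool_rot: [0.001, 0.707, 0.707, -0.0]
force: [-2.4, 0.7, 5.6]
gripper_width: 0.056
gripper_force: 30.0
clock: 14.08
position: [0.4658, -0.325, 0.1011]
tool_rot: [-0.0, 0.707, 0.707, 0.0]
force: [0.6, -0.6, 0.4]
gripper_width: 0.0846
gripper_force: 0.0
```

The can stands on the mat. Next is the bottle: I'll lift, move over it, and work out its yaw on the way.

```bash
python3 -m crank '[[0,0,-4,0,0,0],[0,0,-9,0,0,0],[0,0,-13,0,0,0],[3,1,-14,0,0,0],[9,2,-14,0,0,0]]'>/dev/null; python3 -m crank '[[6,1,0,0,0,0],[12,2,0,0,0,0],[18,3.5,0,0,0,0],[22.9,3.9,0,0,0,0],[22.9,3.9,0,0,0,0]]'; python3 - <<'E'
from workcell import *;from h import *
c=camera("top");im=c["img"];np.savez("top1.npz",**c);cv2.imwrite("pics/t1.png",im)
c1=dict(np.load("w1.npz"));hsv=cv2.cvtColor(c1["img"],cv2.COLOR_BGR2HSV);W=cloud(c1,c1)
P=W.reshape(-1,3);P=P[(abs(P[:,0]-.524)<.05)&(abs(P[:,1]+.005)<.05)&(P[:,2]>.085)&(P[:,2]<.135)];print(len(P),rect(P[:,:2]))
Q=W.reshape(-1,3);Q=Q[(abs(Q[:,0]-.524)<.06)&(abs(Q[:,1]+.005)<.06)&(Q[:,2]>.1)]
for a in range(-45,45,5):
    d=np.array([np.cos(np.radians(a)),np.sin(np.radians(a))]);print(a,round(np.ptp(Q[:,:2]@d)*1000,1),end="; ")
E
python3 to.py .524 -.005 .13 0
```

```text
clock: 15.32
position: [0.5245, -0.0028, 0.2412]
tool_rot: [-0.0, 0.705, 0.709, 0.0]
force: [0.7, -0.4, 0.3]
gripper_width: 0.0849
gripper_force: 0.0
599 c=(524,-4) size 59x58 long-axis angle -84.7
-45 112.5; -40 117.0; -35 120.7; -30 123.4; -25 125.2; -20 126.0; -15 125.9; -10 124.8; -5 122.7; 0 120.0; 5 121.7; 10 122.6; 15 122.6; 20 121.6; 25 119.8; 30 117.0; 35 115.4; 40 113.0; 15.375 [ 0.5245 -0.0047  0.2412] row [-0.03 -0.05 11.12] [-0.   0.   0.2] F [-0.4 -0.3 -0.9] grip 0.0851 0.0 J [-0.15  0.33  1.49 -0.    1.32 -0.16]
```

```bash
python3 -m crank '[[0,0,3,0,0,-5],[0,0,7,0,0,-5],[0,0,10,0,0,-5],[0,0,11.8,0,0,-5],[0,0,11.8,0,0,-5]]'; python3 -m crank '[[0,0,0.3,0,0,0],[0,0,0.6,0,0,0],[0,0,0.9,0,0,0],[0,0,0.9,0,0,0]]'; python3 to.py .524 -.005 .108 5
```

```text
clock: 16.0
position: [0.5236, -0.0073, 0.122]
tool_rot: [-0.001, 0.676, 0.737, -0.001]
force: [0.2, -0.6, -0.4]
gripper_width: 0.0848
gripper_force: 0.0
clock: 16.5
position: [0.5245, -0.0059, 0.1142]
tool_rot: [-0.0, 0.675, 0.738, 0.0]
force: [-0.1, 1.0, -0.3]
gripper_width: 0.0846
gripper_force: 0.0
16.5 [ 0.5245 -0.0059  0.1142] row [ 0.09 -0.04  0.62] [-0. -0.  0.] F [-0.1  1.  -0.3] grip 0.0846 0.0 J [-0.16  0.45  1.68  0.    1.01 -0.25]
```

```bash
python3 -m crank '[[0.1,0,0.1,0,0,0],[0.1,0,0.3,0,0,0],[0.1,0,0.3,0,0,0]]'; python3 -m crank '[[0,0,0.2,0,0,0],[0,0,0.2,0,0,0]]'; python3 -m crank '[[0,0,0.2,0,0,0],[0,0,0.2,0,0,0]]'
```

```text
clock: 16.88
position: [0.5243, -0.0048, 0.111]
tool_rot: [-0.0, 0.675, 0.738, -0.0]
force: [-0.3, -0.8, -0.3]
gripper_width: 0.0851
gripper_force: 0.0
clock: 17.12
position: [0.5243, -0.0049, 0.109]
tool_rot: [-0.0, 0.675, 0.737, -0.0]
force: [-0.5, 0.1, -0.8]
gripper_width: 0.0853
gripper_force: 0.0
clock: 17.38
position: [0.5244, -0.0049, 0.107]
tool_rot: [-0.0, 0.675, 0.737, -0.0]
force: [-0.2, 0.7, 0.5]
gripper_width: 0.0848
gripper_force: 0.0
```

```bash
for i in 1 2; do python3 -m crank '[[0,0,0.2,0,0,0],[0,0,0.2,0,0,0]]' | egrep 'pos|force: \['; done; python3 - <<'E'
from workcell import *;from h import *
s=observe();c=camera("scene");W=cloud(c);p=s["position"]
m=(abs(W[...,0]-p[0])<.11)&(abs(W[...,1]-p[1])<.05)&(c["depth"]>0)
for z in np.arange(.1,.2,.004):
    q=m&(abs(W[...,2]-z)<.002)
    if q.sum():print(round(z,3),q.sum(),np.round(W[q][:,0].min()-p[0],3),np.round(W[q][:,0].max()-p[0],3))
cv2.imwrite("pics/s5.png",cv2.resize(c["img"][110:230,270:390],None,fx=4,fy=4,interpolation=2))
E
```

```text
position: [0.5244, -0.0049, 0.105]
force: [0.1, -0.7, 0.3]
position: [0.5243, -0.0049, 0.103]
force: [-0.1, -0.4, -0.2]
0.1 26 -0.032 0.012
0.104 19 -0.028 0.013
0.108 20 -0.045 0.009
0.112 27 -0.05 0.011
0.116 28 -0.056 0.051
0.12 36 -0.058 0.06
0.124 39 -0.062 0.058
0.128 54 -0.063 0.065
0.132 46 -0.061 0.058
0.136 50 -0.06 0.057
0.14 44 -0.061 0.056
0.144 35 -0.061 0.058
0.148 27 -0.062 0.047
0.152 22 -0.063 0.057
0.156 20 -0.062 0.067
0.16 18 -0.064 0.063
0.164 3 0.044 0.046
0.168 7 0.044 0.049
0.172 5 0.044 0.048
0.176 44 -0.09 0.088
0.18 75 -0.09 0.09
0.184 79 -0.092 0.088
0.188 87 -0.09 0.085
0.192 111 -0.092 0.088
0.196 66 -0.093 0.086
```

View pics/s5.png

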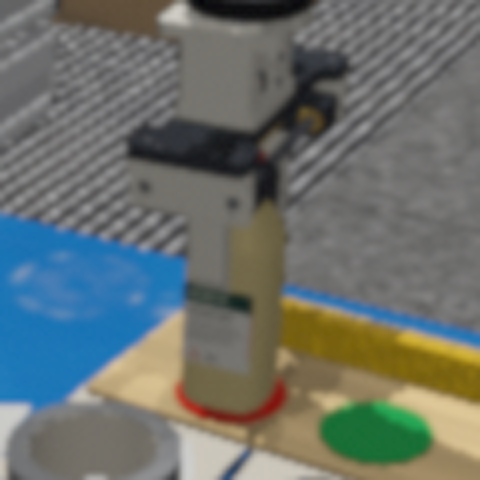

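The fingers straddle the bottle with the tips near z≈0.112, about 8–10 mm onto the straight body. The palm isn't touching, so I'll grip firmly and test-lift.

```bash
python3 -m crank '[[0,0,0,0,0,0],[0,0,0,0,0,0],[0,0,0,0,0,0],[0,0,0,0,0,0],[0,0,0,0,0,0]]' 4.5 45; python3 -m crank '[[0,0,-0.3,0,0,0],[0,0,-0.6,0,0,0],[0,0,-1,0,0,0],[0,0,-1,0,0,0]]'; python3 -m crank '[[0,0,0,0,0,0],[0,0,0,0,0,0]]'
```

```text
clock: 18.55
position: [0.5246, -0.0049, 0.1033]
tool_rot: [0.0, 0.675, 0.737, 0.0]
force: [0.2, 1.0, 0.3]
gripper_width: 0.0566
gripper_force: 45.0
clock: 19.05
position: [0.5246, -0.0049, 0.1135]
tool_rot: [0.0, 0.675, 0.737, 0.0]
force: [0.0, 0.7, -4.7]
gripper_width: 0.0565
gripper_force: 45.0
clock: 19.3
position: [0.5244, -0.0049, 0.1131]
tool_rot: [-0.0, 0.675, 0.737, -0.0]
force: [0.5, -0.5, -4.6]
gripper_width: 0.0566
gripper_force: 45.0
```

```bash
python3 to.py .594 -.323 .135 5; python3 -m crank '[[0,0,-1,0,0,0],[-3,0,-2.3,0,0,0],[-7,0.5,-2.3,0,0,0],[-12,1.5,-2.3,0,0,0],[-17,2.5,-2.3,0,0,0]]'; python3 to.py .594 -.323 .135 5
```

```text
19.3 [ 0.5244 -0.0049  0.1131] row [-32.3    4.15  -2.2 ] [-0. -0.  0.] F [ 0.5 -0.5 -4.6] grip 0.0566 44.98238054628018 J [-0.16  0.45  1.68  0.    1.01 -0.24]
clock: 19.92
position: [0.5648, -0.1735, 0.1371]
tool_rot: [0.0, 0.675, 0.738, 0.0]
force: [1.8, 0.6, -5.3]
gripper_width: 0.0563
gripper_force: 45.0
19.925 [ 0.5648 -0.1735  0.1371] row [-15.15   1.59   0.21] [0.1 0.  0.1] F [ 1.8  0.6 -5.3] grip 0.0563 44.98429074184969 J [-0.43  0.54  1.46  0.    1.15 -0.52]
```

```bash
python3 -m crank '[[-5,0.5,0,0,0,0],[-10,1,0,0,0,0],[-13.5,1.5,0,0,0,0],[-15.1,1.6,0,0,0,0],[-15.1,1.6,0,0,0,0]]'; python3 to.py .594 -.323 .097 5; python3 -m crank '[[0,0,1,0,0,0],[0,0,2,0,0,0],[0,0,3,0,0,0],[0,0,3.5,0,0,0],[0,0,3.5,0,0,0]]';python3 to.py .594 -.323 .097 5
```

```text
clock: 20.55
position: [0.5932, -0.3214, 0.136]
tool_rot: [-0.0, 0.676, 0.737, 0.0]
force: [0.2, 1.1, -5.1]
gripper_width: 0.0561
gripper_force: 45.0
20.55 [ 0.5932 -0.3214  0.136 ] row [-0.16  0.07  3.9 ] [-0. -0. -0.] F [ 0.2  1.1 -5.1] grip 0.0561 44.98270657437388 J [-0.61  0.69  1.18  0.    1.28 -0.7 ]
clock: 21.18
position: [0.5933, -0.3208, 0.1006]
tool_rot: [-0.001, 0.675, 0.738, -0.0]
force: [0.1, -0.1, -4.5]
gripper_width: 0.0563
gripper_force: 45.0
21.175 [ 0.5933 -0.3208  0.1006] row [-0.23  0.05  0.36] [-0. -0.  0.] F [ 0.1 -0.1 -4.5] grip 0.0563 44.982478350866586 J [-0.61  0.72  1.22  0.    1.2  -0.7 ]
```

```bash
for i in 1 2; do python3 -m crank '[[0,0,0.1,0,0,0],[0,0,0.2,0,0,0],[0,0,0.2,0,0,0]]'|egrep 'pos|force: \['; done
```

```text
position: [0.5935, -0.3211, 0.0993]
force: [-1.0, -1.2, -5.3]
position: [0.5934, -0.321, 0.097]
force: [0.2, -0.2, -4.8]
```

```bash
python3 -m crank '[[0,0,0.1,0,0,0],[0,0,0.1,0,0,0]]'|egrep 'pos|force: \[';python3 -m crank '[[0,0,0.1,0,0,0],[0,0,0.1,0,0,0]]'|egrep 'pos|force: \['
```

```text
position: [0.5935, -0.3211, 0.0963]
force: [0.1, -0.2, -3.6]
position: [0.5936, -0.3213, 0.0962]
force: [-2.6, 0.9, 4.6]
```

```bash
python3 -m crank '[[0,0,0,0,0,0],[0,0,0,0,0,0],[0,0,0,0,0,0],[0,0,0,0,0,0]]' 8.5; python3 -m crank '[[0,0,-4,0,0,0],[0,0,-9,0,0,0],[0,0,-13,0,0,0],[3,0,-14,0,0,5],[8,0,-14,0,0,5]]' | head -2;python3 -m crank '[[6,0,0,0,0,0],[12,0,0,0,0,0],[17,0,0,0,0,0],[17,0,0,0,0,0]]' | head -2; python3 - <<'E'
from workcell import *;from h import *
for n in("top","scene"):
    c=camera(n);np.savez(n+"2.npz",**c);cv2.imwrite(f"pics/{n}2.png",c["img"])
c=dict(np.load("top2.npz"));W=cloud(c);hsv=cv2.cvtColor(c["img"],cv2.COLOR_BGR2HSV)
for n,lo,hi,box,z in[("rule",(18,120,90),(35,255,255),(290,155,420,185),.04),("green",(50,90,40),(85,255,255),(345,185,405,225),.011),("red",(0,150,60),(8,255,255),(300,180,350,228),.011),("mat",(0,0,0),(180,120,60),(425,155,500,265),.004)]:
    k,m=blob(c["img"],lo,hi,box);P=plane(c,k,z);ce,r=cv2.minEnclosingCircle(np.float32(P*1000));print(n,rect(P),np.round(ce),round(r),k.min(0),k.max(0))
m=(W[...,2]>.155)&(W[...,2]<.2)&(W[...,1]<-.28)&(W[...,1]>-.38)
n,l,st,ce=cv2.connectedComponentsWithStats(np.uint8(m))
for i in range(1,n):
    if st[i,4]>20:print("cap",st[i,4],np.round(np.median(W[l==i],0),3))
E
python3 to.py .5985 -.0715 .12 0
```

```text
clock: 22.92
position: [0.5935, -0.3211, 0.0951]
tool_rot: [-0.0, 0.675, 0.737, 0.0]
force: [-0.0, -0.3, 0.1]
gripper_width: 0.0843
gripper_force: 0.0
clock: 23.55
position: [0.5867, -0.2421, 0.2362]
clock: 24.05
position: [0.5863, -0.0678, 0.2356]
24.15 [ 0.5864 -0.0713  0.2354] row [-0.02  1.2  11.54] [0.  0.  0.1] F [ 0.3 -0.9 -0.5] grip 0.0854 0.0 J [-0.25  0.45  1.31 -0.    1.38 -0.25]Traceback (most recent call last):
  File "<stdin>", line 6, in <module>
  File "h.py", line 21, in blob
    n=cv2.findContours(k,cv2.RETR_EXTERNAL,cv2.CHAIN_APPROX_NONE)[0];return max(n,key=cv2.contourArea).reshape(-1,2),k
                                                                            ~~~^^^^^^^^^^^^^^^^^^^^^^^
ValueError: max() iterable argument is empty
```

View pics/top2.png

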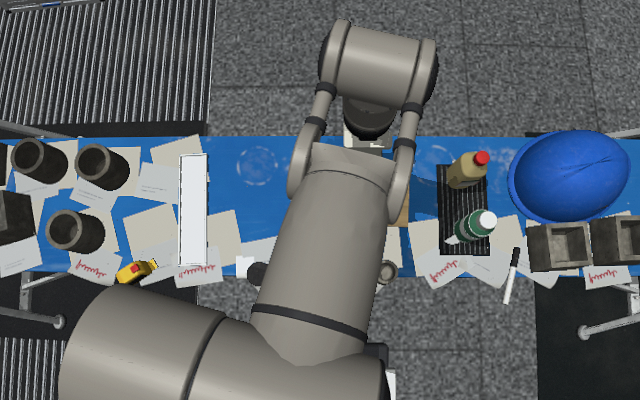

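Both containers stand on the mat: the bottle at (470,170) and the can at (472,228). The arm hides the board, so I'll use the wrist camera from higher up for the rule and coasters.

```bash
python3 -m crank '[[1,-3,-6,0,0,0],[1,-6,-12,0,0,0],[1,-6,-16,0,0,0],[1,-6,-16,0,0,0],[1,-6,-16,0,0,0]]'|head -2; cat > meas.py <<'E'
from workcell import *;from h import *
import sys
s=observe();c=camera("wrist");im=c["img"];W=cloud(c,s);cv2.imwrite(f"pics/{sys.argv[1]}.png",im);print(s["position"])
for n,lo,hi,z in[("rule",(18,120,80),(35,255,255),.04),("green",(50,90,40),(85,255,255),.011),("red",(0,150,60),(8,255,255),.011)]:
    k,m=blob(im,lo,hi,(230,20,440,290));P=plane(c,k,z,s);ce,r=cv2.minEnclosingCircle(np.float32(P*1000));print(n,rect(P),np.round(ce),round(r),k.min(0),k.max(0),"z",np.round(np.median(W[m>0][:,2]),3))
E
python3 meas.py w2
```

```text
clock: 24.78
position: [0.5263, -0.0626, 0.3944]
[ 0.52625963 -0.06261875  0.39436686]
rule c=(599,-72) size 232x19 long-axis angle 87.5 [604. -73.] 116 [356  82] [378 232] z 0.038
green c=(525,-106) size 71x70 long-axis angle -0.1 [ 525. -105.] 36 [296 157] [339 199] z 0.01
red c=(524,-3) size 71x70 long-axis angle -0.1 [524.  -4.] 36 [294  91] [339 137] z 0.01
```

View pics/w2.png

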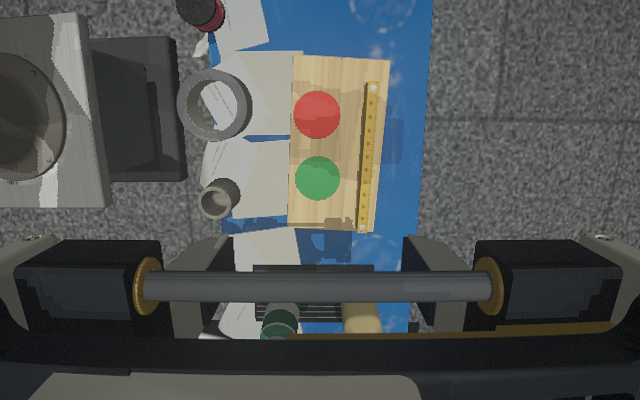

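The wrist view shows the red coaster at (317,115), the green one at (317,178) and the rule along (369,157), unmoved. Coaster centres are (0.524,-0.004) and (0.525,-0.1055). Now I'll take the rule at its middle.

```bash
python3 to.py .5995 -.072 .06 -2.5; python3 -m crank '[[-0.5,2,6,0,0,2.5],[-1,5,12,0,0,2.5],[-1,7.3,18,0,0,2.5],[-1,7.3,24,0,0,2.5],[-1,7.3,30,0,0,2.5]]' 3.5 20|head -2; python3 -m crank '[[0,0,3,0,0,0],[0,0,3,0,0,0],[0,0,3,0,0,0]]' |head -2;  python3 to.py .5995 -.072 .009 -2.5
```

```text
24.825 [ 0.5261 -0.0623  0.3936] row [-0.98  7.43 33.34] [-0.1 -0.   2.4] F [ 0.2 -0.6 -1.4] grip 0.085 0.0 J [-0.26  0.29  1.14 -0.    1.72 -0.26]
clock: 25.45
position: [0.5983, -0.0715, 0.0932]
clock: 25.82
position: [0.5999, -0.0717, 0.0679]
25.825 [ 0.5999 -0.0717  0.0679] row [-0.03 -0.04  5.89] [0.1 0.  0. ] F [-0.5  0.4  1.3] grip 0.035 0.0 J [-0.25  0.64  1.49  0.    1.02 -0.2 ]
```

```bash
python3 -m crank '[[0,0,2,0,0,0],[0,0,4,0,0,0],[0,0,5,0,0,0],[0,0,5.5,0,0,0],[0,0,5.5,0,0,0]]' | egrep 'pos|force'; python3 -m crank '[[0,0,0.2,0,0,0],[0,0,0.2,0,0,0]]' | egrep 'pos|force'; python3 -m crank '[[0,0,0,0,0,0],[0,0,0,0,0,0],[0,0,0,0,0,0],[0,0,0,0,0,0]]' 1 20;python3 -m crank '[[0,0,-0.5,0,0,0],[0,0,-1,0,0,0],[0,0,-2,0,0,0],[0,0,-3,0,0,0],[0,0,-3,0,0,0]]'; python3 to.py .518 .322 .04 87
```

```text
position: [0.5997, -0.0715, 0.0128]
force: [0.3, -0.3, -0.2]
gripper_force: 0.0
position: [0.5995, -0.0714, 0.0105]
force: [-0.6, 0.7, 0.6]
gripper_force: 0.0
clock: 27.2
position: [0.5996, -0.0714, 0.0103]
tool_rot: [0.0, 0.722, 0.692, 0.0]
force: [1.8, -0.1, 0.1]
gripper_width: 0.0153
gripper_force: 20.0
clock: 27.82
position: [0.6001, -0.0716, 0.0415]
tool_rot: [0.001, 0.722, 0.692, 0.001]
force: [0.0, 0.4, -1.1]
gripper_width: 0.0148
gripper_force: 20.0
27.825 [ 0.6001 -0.0716  0.0415] row [38.97 -9.9   0.11] [  0.1   0.1 -89.5] F [ 0.   0.4 -1.1] grip 0.0148 19.999635815620422 J [-0.25  0.67  1.51  0.    0.96 -0.2 ]
```

```bash
python3 - <<'E'
from h import *
c=dict(np.load("top0.npz"));im=c["img"];h=cv2.cvtColor(im,cv2.COLOR_BGR2HSV)
print("floor",h[180:250:20,193].tolist(),"paper",h[165,170],h[235,222])
for v in(205,215,222,228):
    k=cv2.inRange(h,(90,0,v),(125,30,255)) if h[210,193,0]>90 else cv2.inRange(h,(0,0,v),(180,30,255))
    k[:,:170]=0;k[:,215:]=0;k[:140]=0;k[280:]=0;k=cv2.morphologyEx(k,cv2.MORPH_OPEN,np.ones((5,5)))
    n=cv2.findContours(k,0,1)[0]
    if n:P=plane(c,max(n,key=cv2.contourArea).reshape(-1,2),.006);print(v,rect(P))
E
```

```text
floor [[105, 7, 230], [102, 6, 230], [105, 7, 231], [105, 7, 230]] paper [ 28  18 189] [ 26  19 190]
205 c=(515,320) size 262x60 long-axis angle 3.3
215 c=(514,320) size 260x60 long-axis angle 3.3
222 c=(514,320) size 260x60 long-axis angle 3.3
228 c=(514,322) size 259x55 long-axis angle 3.4
```

```bash
python3 -m crank '[[1,0,-3,0,0,0],[5,-1,-6,0,0,10],[9,-2,-6,0,0,20],[13,-3,-6,0,0,30],[17,-4,-6,0,0,40]]' | head -2; python3 to.py .515 .320 .10 -86.7
```

```text
clock: 28.45
position: [0.5662, 0.1014, 0.1002]
28.45 [0.5662 0.1014 0.1002] row [ 12.56 -18.61   0.02] [-0.  -0.  43.9] F [-0.5 -0.5 -1.4] grip 0.0148 19.993854761123657 J [0.04 0.55 1.55 0.   1.05 0.79]
```

```bash
python3 -m crank '[[3,-4,0,0,0,10],[6,-8,0,0,0,20],[9,-13,0,0,0,30],[11.5,-17,0,0,0,40],[12.6,-18.6,0,0,0,44]]' | head -2; python3 -m crank '[[0,0,0,0,0,0],[0,0,1,0,0,0],[0,0,1,0,0,0]]' | head -2;  python3 to.py .515 .320 .02 -86.7
```

```text
clock: 29.08
position: [0.5131, 0.3213, 0.0999]
clock: 29.45
position: [0.5143, 0.3171, 0.0889]
29.45 [0.5143 0.3171 0.0889] row [ 0.11 -0.29  6.89] [0.1 0.1 0.2] F [-0.4 -0.7 -0.7] grip 0.0151 19.999663531780243 J [ 0.43  0.61  1.47 -0.    1.07  1.94]
```

```bash
python3 -m crank '[[0.1,-0.2,2,0,0,0],[0.1,-0.2,4,0,0,0],[0.1,-0.2,6,0,0,0],[0.1,-0.2,7.4,0,0,0],[0.1,-0.2,7.4,0,0,0]]' | egrep 'pos|force'; python3 -m crank '[[0,0,0.2,0,0,0],[0,0,0.5,0,0,0],[0,0,0.5,0,0,0]]' | egrep 'pos|force'
```

```text
position: [0.515, 0.32, 0.0152]
force: [-0.5, -0.9, -0.8]
gripper_force: 20.0
position: [0.5155, 0.3208, 0.0114]
force: [0.2, 0.5, -0.7]
gripper_force: 20.0
```

```bash
python3 -m crank '[[0,0,0.2,0,0,0],[0,0,0.3,0,0,0],[0,0,0.3,0,0,0]]' | egrep 'pos|force: \['; python3 -m crank '[[0,0,0.1,0,0,0],[0,0,0.1,0,0,0]]' | egrep 'pos|force: \['
```

```text
position: [0.5154, 0.3208, 0.0081]
force: [0.4, 0.7, -1.5]
position: [0.5155, 0.3208, 0.0073]
force: [-0.0, -0.9, -0.2]
```

Touching now. I'll release, rise, and check the rule with the wrist camera.

```bash
python3 -m crank '[[0,0,0,0,0,0],[0,0,0,0,0,0],[0,0,0,0,0,0]]' 3.5|egrep 'pos|force|width'; python3 -m crank '[[0,0,-4,0,0,0],[0,0,-10,0,0,0],[0,0,-16,0,0,0],[0,0,-22,0,0,0],[0,0,-28,0,0,0]]' | head -2;python3 -m crank '[[0,0,-6,0,0,0],[0,0,-8,0,0,0],[0,0,-8,0,0,0]]' | head -2; python3 - <<'E'
from workcell import *;from h import *
s=observe();c=camera("wrist");W=cloud(c,s);im=c["img"];h=cv2.cvtColor(im,cv2.COLOR_BGR2HSV)
q=(cv2.inRange(h,(18,120,80),(35,255,255))>0)&(abs(W[...,0]-.515)<.16)&(abs(W[...,1]-.32)<.05)
P=W[q];print(len(P),"z",np.percentile(P[:,2],[5,50,95]).round(3),rect(P[P[:,2]>.03][:,:2]))
cv2.imwrite("pics/w3.png",im);print(s["position"])
k=cv2.inRange(h,(90,0,190),(125,30,255));q=(k>0)&(abs(W[...,0]-.515)<.16)&(abs(W[...,1]-.32)<.05);print("tray",rect(W[q][:,:2]))
E
python3 to.py .466 -.325 .2 0
```

```text
position: [0.5155, 0.3208, 0.0072]
force: [0.5, -0.1, -0.6]
gripper_width: 0.0343
gripper_force: 0.0
clock: 32.08
position: [0.5151, 0.3206, 0.2894]
clock: 32.45
position: [0.5158, 0.3209, 0.3688]
1583 z [0.034 0.036 0.46 ] c=(515,320) size 231x40 long-axis angle 3.4
[0.51579254 0.32093826 0.36884667]
tray c=(560,323) size 168x61 long-axis angle 2.1
32.5 [0.5154 0.3207 0.3668] row [-8.91 64.15 16.68] [  0.   -0.  -86.5] F [ 0.1  0.8 -1. ] grip 0.0352 0.0 J [0.43 0.45 0.97 0.   1.72 1.94]
```

View pics/w3.png

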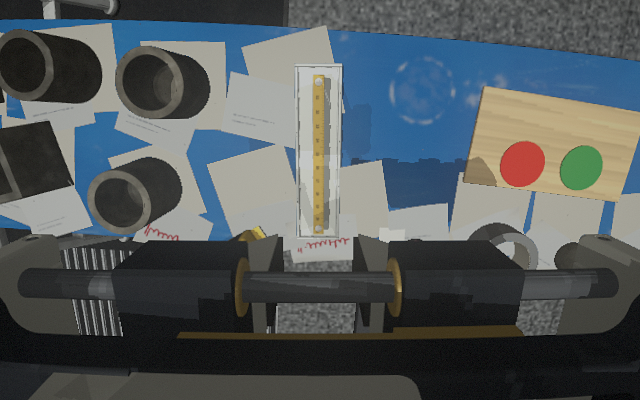

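The rule lies centred in the tray at about (319,155), parallel to it. Now the bottle goes back first.

```bash
python3 -m crank '[[0,6,0,0,0,-10],[1,12,2,0,0,-20],[2,18,4,0,0,-30],[3,24,6,0,0,-40],[4,30,8,0,0,-50]]' 8.5 45| head -2; python3 to.py .5935 -.321 .23 5
```

```text
clock: 33.12
position: [0.5705, 0.0334, 0.2882]
33.125 [0.5705 0.0334 0.2882] row [-27.15  22.9    5.79] [ -0.2   0.  -41.4] F [1.2 0.3 0.4] grip 0.0803 0.0 J [-0.08  0.39  1.27  0.    1.49  0.56]
```

```bash
python3 -m crank '[[-4,3.5,0,0,0,-10],[-8,7,0,0,0,-20],[-12.5,10.5,2,0,0,-30],[-17,14,3,0,0,-40],[-21,17.5,4,0,0,-41.5]]' | head -2; python3 to.py .5935 -.321 .23 5
```

```text
clock: 33.75
position: [0.5847, -0.2393, 0.2481]
33.75 [ 0.5847 -0.2393  0.2481] row [-8.22  0.19  1.79] [-0.2 -0.1 -0.1] F [ 0.8 -0.4  0.6] grip 0.0851 0.0 J [-0.51  0.53  1.15  0.    1.46 -0.59]
```

```bash
python3 -m crank '[[-5,0.2,0,0,0,0],[-8.2,0.2,0,0,0,0],[-8.2,0.2,2,0,0,0],[-8.2,0.2,2,0,0,0],[-8.2,0.2,2,0,0,0]]' | head -2; python3 to.py .5935 -.321 .1 5;python3 - <<'E'
from workcell import *;from h import *
c=camera("scene");W=cloud(c)
hsv=cv2.cvtColor(c["img"],cv2.COLOR_BGR2HSV);m=((hsv[...,0]<8)&(hsv[...,1]>150)&(W[...,2]>.14)&(W[...,2]<.19))
print("redcap",m.sum(),np.median(W[m],0).round(3))
E
```

```text
clock: 34.38
position: [0.5946, -0.3187, 0.2305]
34.375 [ 0.5946 -0.3187  0.2305] row [-0.23 -0.11 13.05] [-0.1 -0.1 -0.2] F [-0.3  0.1  0.8] grip 0.0851 0.0 J [-0.61  0.63  1.03  0.    1.49 -0.69]
redcap 118 [ 0.583 -0.323  0.169]
```

```bash
python3 -m crank '[[-0.2,-0.1,3,0,0,0],[-0.2,-0.1,6,0,0,0],[-0.2,-0.1,9,0,0,0],[-0.2,-0.1,12,0,0,0],[-0.2,-0.1,13,0,0,0]]' | egrep 'pos|force'; python3 -m crank '[[0,0,0.2,0,0,0],[0,0,0.2,0,0,0]]' | egrep 'pos|force'; python3 to.py .5935 -.321 .0962 5
```

```text
position: [0.5935, -0.3205, 0.0997]
force: [0.2, 0.7, -0.1]
gripper_force: 0.0
position: [0.5946, -0.3218, 0.1005]
force: [0.4, -0.0, 0.1]
gripper_force: 0.0
35.3 [ 0.5946 -0.3218  0.1005] row [ 0.09 -0.11  0.43] [ 0.1  0.1 -0.2] F [ 0.4 -0.   0.1] grip 0.0848 0.0 J [-0.61  0.72  1.22  0.    1.2  -0.69]
```

```bash
python3 -m crank '[[0,-0.1,0.2,0,0,0],[0,-0.1,0.4,0,0,0],[0,-0.1,0.4,0,0,0]]' | egrep 'pos|force'; python3 -m crank '[[0,0,0,0,0,0],[0,0,0,0,0,0],[0,0,0,0,0,0],[0,0,0,0,0,0],[0,0,0,0,0,0]]' 4.5 45; python3 -m crank '[[0,0,-0.5,0,0,0],[0,0,-1.5,0,0,0],[0,0,-3,0,0,0],[0,0,-4,0,0,0],[0,0,-4,0,0,0]]'; python3 to.py .524 -.004 .135 5
```

```text
position: [0.5929, -0.3215, 0.095]
force: [-0.8, -0.2, -0.2]
gripper_force: 0.0
clock: 36.3
position: [0.5931, -0.3214, 0.095]
tool_rot: [0.0, 0.677, 0.736, 0.0]
force: [0.8, 0.9, -0.2]
gripper_width: 0.0566
gripper_force: 45.0
clock: 36.92
position: [0.5935, -0.3219, 0.1366]
tool_rot: [0.001, 0.677, 0.736, 0.0]
force: [0.6, -0.3, -5.0]
gripper_width: 0.0565
gripper_force: 45.0
36.925 [ 0.5935 -0.3219  0.1366] row [32.26 -4.29  0.09] [ 0.1  0.1 -0.2] F [ 0.6 -0.3 -5. ] grip 0.0565 44.96321932223509 J [-0.61  0.69  1.18  0.    1.27 -0.69]
```

```bash
python3 -m crank '[[3,0,0,0,0,0],[8,-1,0,0,0,0],[13,-1.8,0,0,0,0],[18,-2.5,0,0,0,0],[23,-3.2,0,0,0,0]]' | egrep 'pos|force'; python3 to.py .524 -.004 .135 5; python3 -m crank '[[4,-0.5,0,0,0,0],[7.5,-0.9,0,0,0,0],[9.3,-1.1,0,0,0,0],[9.3,-1.1,0,0,0,0],[9.3,-1.1,0,0,0,0]]' | egrep 'pos|force'; python3 to.py .524 -.004 .102 5
```

```text
position: [0.5412, -0.0934, 0.1349]
force: [0.7, 0.7, -4.0]
gripper_force: 45.0
37.55 [ 0.5412 -0.0934  0.1349] row [ 9.05 -0.98 -0.01] [ 0.  -0.  -0.3] F [ 0.7  0.7 -4. ] grip 0.0565 44.96370245142316 J [-0.31  0.47  1.58  0.    1.09 -0.39]
position: [0.5237, -0.0041, 0.135]
force: [-0.1, -1.3, -5.1]
gripper_force: 45.0
38.175 [ 0.5237 -0.0041  0.135 ] row [0.01 0.03 3.3 ] [ 0.   0.  -0.3] F [-0.1 -1.3 -5.1] grip 0.0565 44.963437379628886 J [-0.15  0.43  1.65 -0.    1.06 -0.24]
```

```bash
python3 -m crank '[[0,0,1,0,0,0],[0,0,2,0,0,0],[0,0,2.8,0,0,0],[0,0,3,0,0,0],[0,0,3,0,0,0]]' | egrep 'pos|force: \['; for i in 1 2; do python3 -m crank '[[0,0,0.1,0,0,0],[0,0,0.2,0,0,0],[0,0,0.2,0,0,0]]'|egrep 'pos|force: \['; done
```

```text
position: [0.5233, -0.0032, 0.1049]
force: [-0.0, -0.5, -6.2]
position: [0.5233, -0.0031, 0.1031]
force: [0.3, -0.1, -4.9]
position: [0.5235, -0.0032, 0.1019]
force: [-3.9, -0.2, 5.0]
```

Down. Next: release, rise, and go to the can at (0.466,-0.325).

```bash
python3 -m crank '[[0,0,0,0,0,0],[0,0,0,0,0,0],[0,0,0,0,0,0],[0,0,0,0,0,0]]' 8.5| egrep 'pos|force'; python3 -m crank '[[0,0,-4,0,0,0],[0,0,-9,0,0,0],[0,0,-13,0,0,0],[-4,0,-13,0,0,5],[-9,-0.5,-13,0,0,5]]' | head -2;python3 to.py .466 -.325 .23 0;python3 -m crank '[[-6,-1,0,0,0,0],[-12,-2.5,0,0,0,0],[-18,-4,0,0,0,0],[-22.9,-4.2,0,0,0,0],[-22.9,-4.2,0,0,0,0]]'| head -2; python3 to.py .466 -.325 .10 0
```

```text
position: [0.5233, -0.0032, 0.1009]
force: [0.4, -0.5, -0.2]
gripper_force: 0.0
clock: 40.67
position: [0.5262, -0.0936, 0.2317]
40.675 [ 0.5262 -0.0936  0.2317] row [-23.16  -5.96   0.17] [ 0.1  0.  -0.2] F [ 0.4 -1.  -0.3] grip 0.0851 0.0 J [-0.32  0.35  1.48  0.    1.31 -0.32]
clock: 41.3
position: [0.4818, -0.3254, 0.2303]
41.3 [ 0.4818 -0.3254  0.2303] row [ 0.03 -1.58 13.03] [-0.   0.  -0.5] F [-0.3  0.5  0. ] grip 0.085 0.0 J [-0.73  0.44  1.35 -0.    1.35 -0.72]
```

```bash
python3 -m crank '[[0,-1.6,0,0,0,0],[0,-1.6,3,0,0,0],[0,-1.6,6,0,0,0],[0,-1.6,9,0,0,0],[0,-1.6,12,0,0,0]]' | egrep 'pos|force'; python3 -m crank '[[0,0,0.9,0,0,0],[0,0,0.9,0,0,0],[0,0,0.9,0,0,0]]' | egrep 'pos|force'; python3 to.py .466 -.325 .101 0
```

```text
position: [0.4671, -0.3208, 0.1101]
force: [-0.7, -0.4, 0.1]
gripper_force: 0.0
position: [0.4675, -0.3224, 0.1033]
force: [-0.1, -0.7, 0.7]
gripper_force: 0.0
42.3 [ 0.4675 -0.3224  0.1033] row [-0.26 -0.15  0.23] [ 0.1  0.1 -0.2] F [-0.1 -0.7  0.7] grip 0.0849 0.0 J [-0.74  0.53  1.57  0.    1.04 -0.73]
```

```bash
python3 -m crank '[[-0.3,-0.1,0.2,0,0,0],[-0.3,-0.1,0.2,0,0,0]]' | egrep 'pos|force'; python3 -m crank '[[0,0,0,0,0,0],[0,0,0,0,0,0],[0,0,0,0,0,0],[0,0,0,0,0,0],[0,0,0,0,0,0]]' 4 30|egrep 'pos|force|width'; python3 -m crank '[[0,0,-0.5,0,0,0],[0,0,-1.5,0,0,0],[0,0,-3,0,0,0],[0,0,-4,0,0,0],[0,0,-4,0,0,0]]'; python3 to.py .525 -.1055 .14 0
```

```text
position: [0.4658, -0.3254, 0.1004]
force: [-0.4, -0.4, 0.6]
gripper_force: 0.0
position: [0.4657, -0.325, 0.1]
force: [-0.8, 0.3, 1.0]
gripper_width: 0.0557
gripper_force: 30.0
clock: 43.8
position: [0.4663, -0.3255, 0.1413]
tool_rot: [0.001, 0.709, 0.706, 0.0]
force: [-0.2, 0.1, -3.8]
gripper_width: 0.056
gripper_force: 30.0
43.8 [ 0.4663 -0.3255  0.1413] row [22.02  5.78  0.11] [ 0.1  0.1 -0.2] F [-0.2  0.1 -3.8] grip 0.056 29.992834340228 J [-0.74  0.49  1.52  0.    1.13 -0.74]
```

```bash
python3 -m crank '[[3,1,0,0,0,0],[8,2,0,0,0,0],[13,3.4,0,0,0,0],[17,4.5,0,0,0,0],[20,5.3,0,0,0,0]]' | egrep 'pos|force: \['; python3 -m crank '[[1.5,0.4,0,0,0,0],[2,0.5,0,0,0,0],[2,0.5,0,0,0,0],[2,0.5,0,0,0,0]]' | egrep 'pos|force: \['; python3 to.py .525 -.1055 .108 0
```

```text
position: [0.5197, -0.1233, 0.1397]
force: [-0.9, -0.3, -3.2]
position: [0.5245, -0.1063, 0.1399]
force: [-0.4, -0.0, -4.2]
44.925 [ 0.5245 -0.1063  0.1399] row [0.08 0.05 3.19] [-0.   0.  -0.3] F [-0.4 -0.  -4.2] grip 0.0561 29.992781130204094 J [-0.34  0.44  1.62 -0.    1.09 -0.34]
```

```bash
python3 -m crank '[[0,0,1,0,0,0],[0,0,2,0,0,0],[0,0,2.8,0,0,0],[0,0,3,0,0,0],[0,0,3,0,0,0]]' | egrep 'pos|force: \['; for i in 1 2; do python3 -m crank '[[0,0,0.1,0,0,0],[0,0,0.2,0,0,0],[0,0,0.2,0,0,0]]'|egrep 'pos|force: \['; done
```

```text
position: [0.5247, -0.1052, 0.1098]
force: [0.5, -0.1, -3.7]
position: [0.5247, -0.1053, 0.108]
force: [0.3, -0.5, -3.7]
position: [0.5248, -0.1054, 0.1069]
force: [-2.8, 0.6, 5.5]
```

Down. I'll release, rise well clear, and check.

```bash
python3 -m crank '[[0,0,0,0,0,0],[0,0,0,0,0,0],[0,0,0,0,0,0],[0,0,0,0,0,0]]' 8.5| egrep 'pos|force'; python3 -m crank '[[0,0,-4,0,0,0],[0,0,-9,0,0,0],[0,0,-14,0,0,0],[0,0,-20,0,0,0],[2,0,-26,0,0,0]]' | head -2;python3 -m crank '[[3,0,-3,0,0,0],[3,0,-3,0,0,0],[3,0,-3,0,0,0]]'| head -2; python3 - <<'E'
from workcell import *;from h import *
s=observe();c=camera("wrist");W=cloud(c,s);im=c["img"];cv2.imwrite("pics/w4.png",im);print(s["position"])
for n,y0,z,lo in(("bottle",-.004,.181,.174),("can",-.1055,.175,.168)):
    q=(abs(W[...,0]-.525)<.04)&(abs(W[...,1]-y0)<.04)&(W[...,2]>lo)&(W[...,2]<.2)
    k=np.argwhere(q)[:,::-1];P=plane(c,k,z,s)*1000;ce,r=cv2.minEnclosingCircle(np.float32(P));print(n,q.sum(),np.round(ce),round(r))
E
```

```text
position: [0.5247, -0.1053, 0.1059]
force: [0.6, 0.3, -0.5]
gripper_force: 0.0
clock: 47.42
position: [0.5245, -0.0861, 0.3671]
clock: 47.8
position: [0.5246, -0.0558, 0.394]
[ 0.52461249 -0.05584437  0.39398951]
bottle 566 [523.  -4.] 14
can 721 [ 524. -107.] 18
```

View pics/w4.png

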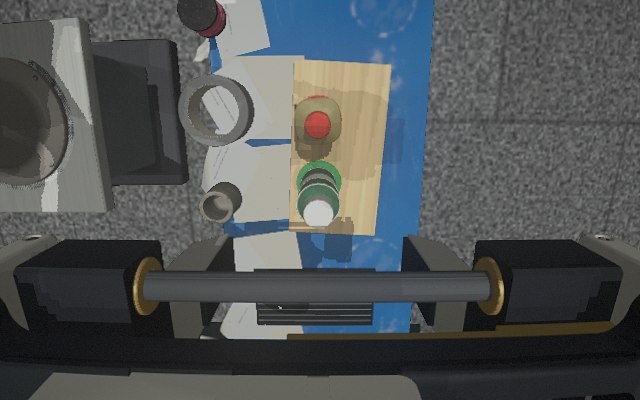

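Both containers stand upright on their coasters (caps at (317,124) and (318,212)), within about 2 mm of the centres. The tape, cup and reel have not moved.

```bash
python3 -c "
from workcell import *
print(close_job())"
```

```text
the job is handed in; nothing more can be done
None
```

The job is handed in: the rule lies lengthwise in the tray, and the bottle and can stand upright within about 2 mm of their coaster centres; the arm is clear and about 48 of the 125 s were used, but the interface returned no verdict.

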